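# Stand up the particle-size chart on its kickstand

### The job

Two small framed charts lie face down on the table. Take the one with the blue kickstand leg: swing its leg out as far as it goes and stand the frame upright on the table, leaning back on the leg. Leave the chart with the yellow leg as it is.

Things in the scene. Friction and masses are not known exactly. Their poses are not given: they have to be found in the camera images.
- blue_chart: Black chart frame with a blue leg, 0.2 kg, 120 x 50 x 14 mm, lying back up, top away from the robot; round 6 mm bottom lip, so it needs the leg to stand. Origin: middle of the face's bottom edge, on the table; x to the top edge, y across, z out of the back. Swivelling metal button, 12 mm dia, on each side at x 106, z 10 mm (58 mm over both): gripped there the frame turns freely. Leg's hinge axis: along y at x 72, z 23 mm.
- blue_leg (a joint): Opening of the blue leg, rad: 0 folded along the back, 0.785 (45 degrees) fully out at its stop; starts at 0 to 0.12. Slightly stiff (0.3 N at the foot), stays where it is left. On the open leg the frame stands leaning back 19 degrees from vertical, that is turned up 109 degrees about its bottom edge from lying, back and leg toward the robot.
- blue_foot (a point): Centre of the blue foot bar at the leg's free end, 62 mm from the hinge axis. It is a free roller, 24 mm long along the frame's y, 12 mm dia. Folded, it lies at x 10 mm of the frame, 9 mm above the back, so fingers can close on its ends from above; opening lifts it in an arc about the hinge. When the frame stands, the foot is on the table and this point 6 mm up.
- yellow_foot (a point): The same point on the other chart, which is alike but has a yellow leg and is to be left alone.

How it is judged:
By the outcome, as a careful person would: the job done as asked, in the order asked, and still so for the second after the job is handed in, with the robot touching nothing.
It also fails if it takes over 45 s, if anything falls off the work surface, if the arm or the gripper's body presses on something with over 40 N, if the wrist force passes 120 N, or if a joint passes its speed limit or range.

### The arm

A 6-joint arm with a two-finger parallel gripper is mounted at the origin on the work surface; the furniture and walls round the work are solid. World frame = base frame: x ahead of the robot, y to its left, z up, the work surface at z = 0. Lengths are in m, angles in rad, forces in N, time in s.
With the tool pointing down it reaches from about 0.35 to 0.775 m from the base axis. Payload 7.3 kg.
Tool frame: the origin (TCP) lies on the centre line of the jaws, within the pads' length; the fingertips stand 11 mm ahead of it and the grasp point (between the pads) lies 8 mm behind it; z points along the fingers, y is the line along which they close (so a half turn about z gives the same grasp; the last joint's range is limited). The gripper opens to 92 mm and grips with 3 to 60 N. Pads are 19 mm wide; open, the fingers measure 130 mm over their backs; the gripper's body (75 mm by 190 mm) begins 47 mm behind the grasp point.
Start: joints at [-1.332, 0.342, 1.524, -0, 1.275, -0.146], TCP at [0.197, -0.487, 0.238] pointing down, gripper open.
Joint ranges: [-2.53, 2.53], [-0.77, 2.02], [0.04, 2.7], [-1, 4.14], [0.28, 2.66], [-3.11, 3.11]. Speed limits (rad/s): [2.57, 2.57, 3.14, 3.14, 3.14, 3.14].

### API

Orientations are given as a 3x3 rotation matrix whose columns are the frame's x, y, z axes.
In Python, from cell import r gives the robot as it stands.
- The arm moves only by the shell command python3 -m pendant 'ROWS' [FORCE]. ROWS is JSON, one flat list of numbers, 5 for each row, row after row: the shift along the tool's x, y, z in mm, then the turn about the tool's z in degrees, then the opening in per cent of the stroke, from 0 (shut) to 100 (fully open). In form: [x, y, z, spin, jaw, x, y, z, spin, jaw, ...]. A call has 1 to 5 rows; each row shifts and turns the commanded pose from where the row before left it, along the tool's axes as they then stand; what a row does not reach is not made up. A row lasts 1/10 s, in which the tool goes at most 50 mm and 8.59 degrees, less where a joint would pass 70% of its speed; a pose out of reach is approached as far as the arm can. A call is refused whole if a number of a shift passes 50 or a number of a turn 8.59, either way. A call with a gripper value outside its range is refused whole. The fingers move at their own pace and stop on an object; FORCE is the grip in N (left out, the last holds). Time passes only in rows, so rows that do not move let the fingers close. It gives the time, the measured TCP pose, the force, the opening and the grip force at its end, in the units of the state.
- r.get_obs(): the state, without advancing time (a new reading comes with each control period).
- r.capture(name): name is "scene" or "top"; returns the picture (480x640x3 uint8, blue, green, red); there is no depth.
- r.get_calibration(name): a dict with "fx", "fy", "cx", "cy" (pixels), "distortion" ([k1, k2, p1, p2, k3] as OpenCV has them; the pictures are not rectified), "R" (3x3) and "t" (3): a world point X has camera coordinates R X + t. Camera axes: x right, y down, z forward; pixel columns grow to the right and rows downward; lengths in m; the calibration is good to about 2 mm. A picture is of the moment at which its call begins. get_calibration takes no time and is no camera call.
- r.hand_in(): hands the job in; it is judged then, once.
The state is a dict: "time_s": time; "qpos": joint angles; "joint_velocities": joint speeds; "effort": joint torques, N m; "eef_pos": TCP position; "tcp_rot": TCP orientation; "ft_force": force on the tool from outside, world axes, zero at the start; "moment": the same for the moment, N m; "gripper_width": finger opening in m; "grip_force": force on a finger pad.
Only numpy, scipy, OpenCV 4.12 (cv2) and the standard library are available. Lean on these libraries where they do the work, as an engineer would, in place of code of your own. Each camera call takes 0.05 s, during which the arm holds its last target. There are 200 camera calls.

## Working session

There is one attempt and no reset: what is moved stays moved. The work goes in short steps, Python scripts to look and compute and a shell command to move; the robot and the scene stay as the last step left them, time stands still between calls to the robot, and variables do not carry over. Pictures are saved under pics/ and viewed, at most 12 in all, crops included, and the job is handed in when it is done.

```bash
mkdir -p pics; ls; python3 - <<'E'
from cell import r
import cv2, numpy as np
o=r.get_obs()
for k,v in o.items(): print(k,np.round(v,3).tolist())
for n in("scene","top"):
    im=r.capture(n); cv2.imwrite(f"pics/{n}0.png",im)
    c=r.get_calibration(n)
    for k,v in c.items(): print(k,np.round(v,4).tolist())
E
```

```text
pics
time_s 0.0
qpos [-1.332, 0.343, 1.525, -0.0, 1.275, -0.146]
joint_velocities [-0.001, -0.001, -0.001, 0.001, -0.0, -0.001]
effort [-0.0, -43.125, -24.421, 0.072, 0.056, -0.0]
eef_pos [0.197, -0.486, 0.237]
tcp_rot [[0.927, 0.375, -0.0], [0.375, -0.927, 0.001], [0.0, -0.002, -1.0]]
ft_force [-0.395, -0.731, -0.167]
moment [-0.018, 0.038, 0.009]
grip_force 0.0
gripper_width 0.092
fx 622.1592
fy 622.1592
cx 313.4728
cy 232.269
distortion [-0.1399, 0.0, 0.0, 0.0, 0.0]
R [[-0.8611, -0.5084, 0.0041], [-0.2657, 0.4431, -0.8562], [0.4334, -0.7384, -0.5166]]
t [0.4083, 0.1652, 0.7884]
fx 533.9941
fy 533.9941
cx 318.1874
cy 255.3725
distortion [-0.1189, 0.0, 0.0, 0.0, 0.0]
R [[-0.004, -0.9995, -0.0312], [-0.9932, 0.0076, -0.1163], [0.1165, 0.0305, -0.9927]]
t [0.0129, 0.491, 0.8404]
```

View pics/scene0.png

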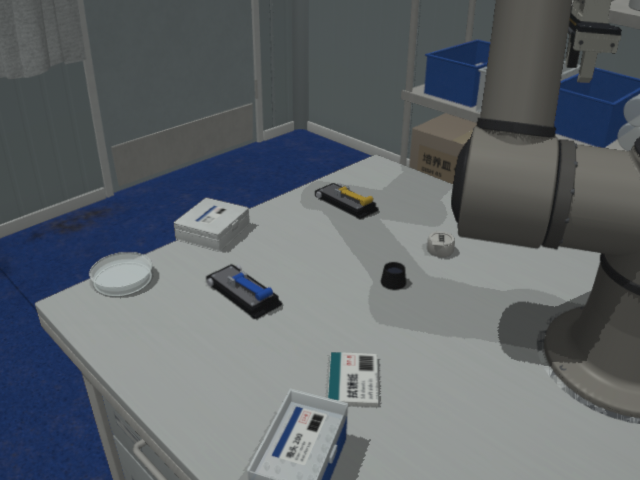

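View pics/top0.png

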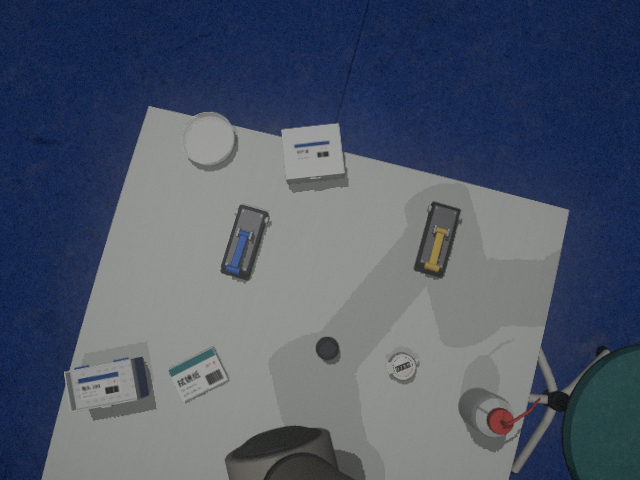

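Top view: the blue chart's frame spans about (222–270, 205–280), with the foot end near (236,268) and buttons near (235,207) and (269,214). Scene view: the frame is at (207–281, 265–315), with the foot near (258,292). The yellow chart is far off at top (438,240). I'll zoom in on both views next.

```bash
cat > h.py <<'E'
import cv2, numpy as np
from cell import r
def cal(n):
    c=r.get_calibration(n); K=np.array([[c["fx"],0,c["cx"]],[0,c["fy"],c["cy"]],[0,0,1]])
    return K,np.array(c["distortion"],float),np.array(c["R"]),np.array(c["t"])
def ray(n,p):
    K,d,R,t=cal(n); u=cv2.undistortPoints(np.array([[p]],float),K,d).ravel()
    return -R.T@t, R.T@np.array([u[0],u[1],1])
def plane(n,p,z):
    o,d=ray(n,p); return o+d*(z-o[2])/d[2]
def tri(ps,pt):
    o1,d1=ray("scene",ps); o2,d2=ray("top",pt)
    s=np.linalg.lstsq(np.c_[d1,-d2],o2-o1,rcond=None)[0]
    a,b=o1+s[0]*d1,o2+s[1]*d2; return (a+b)/2,np.linalg.norm(a-b)
def proj(n,X):
    K,d,R,t=cal(n); return cv2.projectPoints(np.array(X,float).reshape(-1,1,3),cv2.Rodrigues(R)[0],t,K,d)[0].reshape(-1,2)
E
python3 - <<'E'
import cv2,numpy as np
from h import *
out=[]
for n,(x0,y0) in {"scene":(196,258),"top":(200,198)}.items():
    im=cv2.imread(f"pics/{n}0.png"); hsv=cv2.cvtColor(im,cv2.COLOR_BGR2HSV)
    c=im[y0:y0+90,x0:x0+90]; out.append(cv2.resize(c,(400,400),interpolation=cv2.INTER_CUBIC))
    for nm,m in (("blue",(hsv[...,0]>100)&(hsv[...,0]<130)&(hsv[...,1]>120)&(hsv[...,2]>70)),("dark",hsv[...,2]<60)):
        w=np.zeros(m.shape,np.uint8); w[y0:y0+90,x0:x0+90]=m[y0:y0+90,x0:x0+90]
        k=max(cv2.findContours(w,cv2.RETR_EXTERNAL,cv2.CHAIN_APPROX_NONE)[0],key=cv2.contourArea)
        print(n,nm,cv2.contourArea(k),np.round(cv2.boxPoints(cv2.minAreaRect(k)),1).tolist())
cv2.imwrite("pics/crop0.png",np.hstack(out))
E
```

```text
scene blue 331.0 [[228.6999969482422, 284.3999938964844], [235.89999389648438, 270.3999938964844], [273.6000061035156, 289.8999938964844], [266.3999938964844, 303.8999938964844]]
scene dark 721.5 [[199.3000030517578, 301.20001220703125], [207.89999389648438, 273.1000061035156], [283.3999938964844, 296.20001220703125], [274.79998779296875, 324.3999938964844]]
top blue 287.5 [[224.89999389648438, 269.29998779296875], [238.3000030517578, 229.10000610351562], [251.1999969482422, 233.39999389648438], [237.8000030517578, 273.6000061035156]]
top dark 92.5 [[229.0, 274.0], [264.0, 223.0], [278.6000061035156, 233.0], [243.60000610351562, 284.0]]
```

View pics/crop0.png

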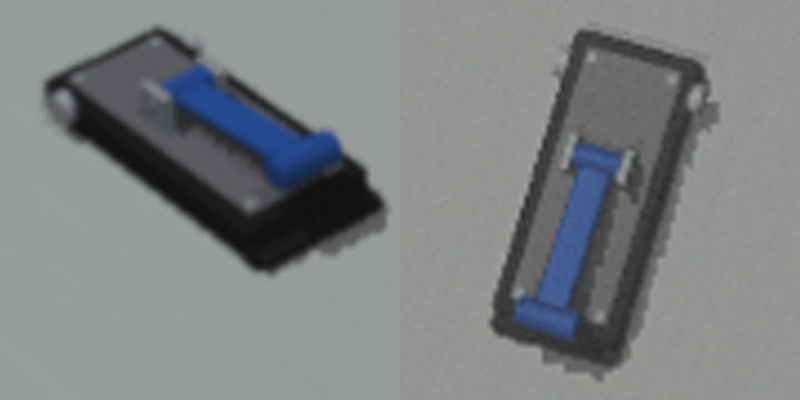

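The crop shows clear screws, buttons, hinge and foot bar in both views. In crop pixels, the scene foot bar is centred at (304,160) and the near button at (62,105). In the top half, the foot is at (147,319) and the buttons are at (158,62) and (296,97).

```bash
python3 - <<'E'
from h import *
f=lambda p,x0,y0:[x0+(p[0]+.5)/4.444-.5,y0+(p[1]+.5)/4.444-.5]
P={"foot":((304,160),(147,319)),"hinge":((192,80),(197,157)),"btnL":((62,105),(158,62)),"btnR":((192,44),(296,97)),
"s_topR":((155,42),(272,77)),"s_topL":((78,78),(190,57)),"s_botL":((252,203),(118,293))}
X={}
for k,(s,t) in P.items():
    X[k],g=tri(f(s,196,258),f(t,200,198)); print(k,np.round(X[k]*1e3,1),"gap",round(g*1e3,1))
# black outline at top view, back plane z14
for p in [(180,32),(305,68),(95,328),(215,365)]: print(p,np.round(plane("top",f(p,200,198),.014)*1e3,1))
a=X["s_topL"]-X["s_botL"]; print("len",np.linalg.norm(a),"heading",np.degrees(np.arctan2(a[1],a[0])))
a=X["hinge"]-X["foot"]; print("leg",np.linalg.norm(a),"heading",np.degrees(np.arctan2(a[1],a[0])), "pitch",np.degrees(np.arctan2(a[2],np.hypot(*a[:2]))))
a=X["btnR"]-X["btnL"]; print("btn",np.linalg.norm(a),"heading",np.degrees(np.arctan2(a[1],a[0]))+90)
E
```

```text
foot [467.9 149.9  25.5] gap 3.3
hinge [527.2 131.4  24. ] gap 6.4
btnL [567.2 149.8  10.2] gap 4.3
btnR [552.9  96.8   8.9] gap 5.0
s_topR [560.8 106.   12.1] gap 3.5
s_topL [569.  137.4  12.9] gap 2.9
s_botL [479.  163.5  13. ] gap 3.2
(180, 32) [579.8 142.   14. ]
(305, 68) [565.3  94.1  14. ]
(95, 328) [467.2 172.6  14. ]
(215, 365) [453.1 127.1  14. ]
len 0.09371422815656637 heading -16.124622276223636
leg 0.062087955984708926 heading -17.334382589283933 pitch -1.3567641067796132
btn 0.05492181699459024 heading -15.078454462666642
```

```bash
python3 -m pendant '[40,0,0,7.6,100, 40,0,0,7.6,100, 40,0,0,7.6,100, 40,0,0,7.6,100, 40,0,0,7.6,100]' 10
python3 -m pendant '[-8,-47,0,0,60, -8,-47,0,0,60, -8,-47,0,0,60, -8,-47,0,0,60, -8,-47,0,0,60]'
python3 -m pendant '[-8,-47,0,0,60, -8,-47,0,0,60, -8,-47,0,0,60, -8,-47,0,0,60, -8,-47,0,0,60]'; python3 -m pendant '[0,0,0,0,60, 0,0,0,0,60]'
```

```text
time_s: 0.6
eef_pos: [0.3938, -0.4623, 0.2376]
tcp_rot: [[0.96, -0.28, -0.0], [-0.28, -0.96, 0.001], [-0.001, -0.0, -1.0]]
ft_force: [-0.5, -0.4, 1.1]
gripper_width: 0.0918
grip_force: 0.0
time_s: 1.1
eef_pos: [0.418, -0.2243, 0.2373]
tcp_rot: [[0.961, -0.275, -0.001], [-0.275, -0.961, 0.001], [-0.001, -0.0, -1.0]]
ft_force: [1.4, 0.7, 0.5]
gripper_width: 0.0573
grip_force: 0.0
time_s: 1.6
eef_pos: [0.4441, 0.0126, 0.2376]
tcp_rot: [[0.961, -0.275, -0.0], [-0.275, -0.961, -0.0], [-0.0, 0.0, -1.0]]
ft_force: [1.0, -0.0, -0.1]
gripper_width: 0.0551
grip_force: 0.0
time_s: 1.8
eef_pos: [0.4442, 0.0116, 0.2375]
tcp_rot: [[0.962, -0.272, -0.001], [-0.272, -0.962, -0.0], [-0.001, 0.001, -1.0]]
ft_force: [0.6, -1.0, -0.0]
gripper_width: 0.055
grip_force: 0.0
```

```bash
python3 -m pendant '[-5,-46,0,0,60, -5,-46,0,0,60, -5,-46,0,0,60, 0,0,45,0,60, 0,0,45,0,60]'
python3 -m pendant '[0,0,45,0,60, 0,0,30,0,60, 0,0,12,0,60, 0,0,0,0,60]'
python3 - <<'E'
from h import *
out=[]
for n,(x0,y0) in {"scene":(186,218),"top":(180,178)}.items():
    im=r.capture(n); cv2.imwrite(f"pics/{n}1.png",im)
    out.append(cv2.resize(im[y0:y0+130,x0:x0+130],(400,400),interpolation=cv2.INTER_CUBIC))
cv2.imwrite("pics/crop1.png",np.hstack(out))
E
```

```text
time_s: 2.3
eef_pos: [0.4692, 0.1472, 0.1472]
tcp_rot: [[0.962, -0.274, 0.004], [-0.274, -0.962, 0.0], [0.003, -0.001, -1.0]]
ft_force: [-0.0, 0.2, -0.3]
gripper_width: 0.0553
grip_force: 0.0
time_s: 2.7
eef_pos: [0.4676, 0.1461, 0.0595]
tcp_rot: [[0.961, -0.277, -0.003], [-0.277, -0.961, -0.001], [-0.003, 0.002, -1.0]]
ft_force: [0.6, 0.1, -0.3]
gripper_width: 0.0552
grip_force: 0.0
```

View pics/crop1.png

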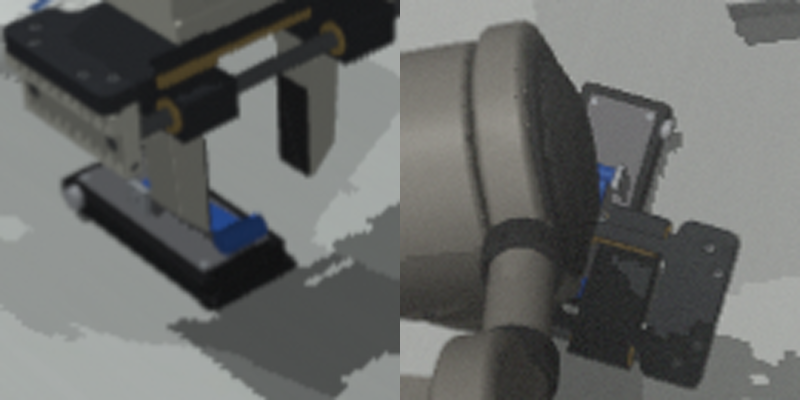

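The gripper straddles the blue leg with its fingers at the frame's sides. In the scene half, the near finger's tip at (185,225) sits above the near bar end at (238,232). I'll descend and close gently.

```bash
python3 -m pendant '[0,-2,11,0,60, 0,0,10,0,60, 0,0,7,0,60, 0,0,3,0,60, 0,0,0,0,60]' 8; python3 -m pendant '[0,0,0,0,10, 0,0,0,0,10, 0,0,0,0,10, 0,0,0,0,10, 0,0,0,0,10]' 8
```

```text
time_s: 3.3
eef_pos: [0.4681, 0.1494, 0.0291]
tcp_rot: [[0.962, -0.275, -0.001], [-0.275, -0.962, -0.0], [-0.001, 0.001, -1.0]]
ft_force: [0.5, 0.1, 0.4]
gripper_width: 0.0551
grip_force: 0.0
time_s: 3.8
eef_pos: [0.4686, 0.1494, 0.0298]
tcp_rot: [[0.961, -0.275, 0.0], [-0.275, -0.961, 0.0], [0.0, -0.0, -1.0]]
ft_force: [-0.5, -0.2, -0.7]
gripper_width: 0.0239
grip_force: 8.0
```

```bash
python3 -m pendant '[0.2,0,-3.5,0,10, 0.5,0,-3.7,0,10, 0.8,0,-4.2,0,10, 1.1,0,-4.2,0,10, 1.4,0,-4.1,0,10]' 8;  python3 -m pendant '[1.7,0,-4,0,10, 2,0,-3.9,0,10, 2.2,0,-3.7,0,10, 2.5,0,-3.5,0,10, 2.7,0,-3.4,0,10]'; python3 -m pendant '[0,0,0,0,10]'
```

```text
time_s: 4.3
eef_pos: [0.4726, 0.1483, 0.0499]
tcp_rot: [[0.961, -0.275, 0.0], [-0.275, -0.961, -0.0], [0.0, -0.0, -1.0]]
ft_force: [0.7, -0.6, -1.7]
gripper_width: 0.0238
grip_force: 8.0
time_s: 4.8
eef_pos: [0.4832, 0.1452, 0.0681]
tcp_rot: [[0.961, -0.275, -0.0], [-0.275, -0.961, -0.0], [-0.0, 0.0, -1.0]]
ft_force: [2.0, 0.1, -1.5]
gripper_width: 0.0242
grip_force: 8.0
time_s: 4.9
eef_pos: [0.4835, 0.1452, 0.0684]
tcp_rot: [[0.961, -0.275, 0.001], [-0.275, -0.961, -0.0], [0.001, -0.0, -1.0]]
ft_force: [0.6, 0.5, 0.1]
gripper_width: 0.024
grip_force: 8.0
```

```bash
python3 -m pendant '[1.5,0,-1.6,0,10, 1.5,0,-1.5,0,10, 0,0,0,0,10]'; python3 -m pendant '[1.2,0,-1.2,0,10, 1.2,0,-1.1,0,10, 0,0,0,0,10, 0,0,0,0,10]'; python3 -m pendant '[1.2,0,-1.1,0,10, 1.2,0,-1.1,0,10, 0,0,0,0,10, 0,0,0,0,10]'
python3 - <<'E'
from h import *
print(r.get_obs()["ft_force"])
out=[]
for n,(x0,y0) in {"scene":(186,218),"top":(180,178)}.items():
    im=r.capture(n); cv2.imwrite(f"pics/{n}2.png",im)
    out.append(cv2.resize(im[y0:y0+130,x0:x0+130],(400,400),interpolation=cv2.INTER_CUBIC))
cv2.imwrite("pics/crop2.png",out[0])
E
```

```text
time_s: 5.2
eef_pos: [0.4859, 0.1444, 0.071]
tcp_rot: [[0.961, -0.275, -0.0], [-0.275, -0.961, -0.0], [-0.0, 0.0, -1.0]]
ft_force: [-1.3, 0.1, -1.3]
gripper_width: 0.0235
grip_force: 8.0
time_s: 5.6
eef_pos: [0.4883, 0.1438, 0.0733]
tcp_rot: [[0.961, -0.275, 0.0], [-0.275, -0.961, -0.0], [0.0, 0.0, -1.0]]
ft_force: [-0.5, 0.3, -2.0]
gripper_width: 0.0235
grip_force: 8.0
time_s: 6.0
eef_pos: [0.4907, 0.1431, 0.0755]
tcp_rot: [[0.961, -0.275, 0.0], [-0.275, -0.961, -0.0], [0.0, -0.0, -1.0]]
ft_force: [-0.5, 0.3, -1.4]
gripper_width: 0.024
grip_force: 8.0
[-0.5138042   0.25419693 -1.3909495 ]
```

View pics/crop2.png

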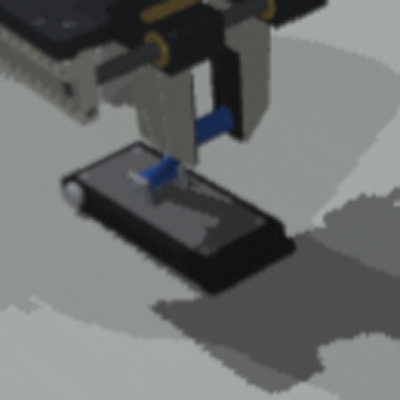

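Leg out at its stop, foot bar held at about (212,128) in the crop, and the frame's near end slightly lifted. I'll lower that back and release.

```bash
python3 -m pendant '[-1,0,1.2,0,10, -1,0,1.2,0,10, 0,0,0,0,10]'; python3 -m pendant '[-0.5,0,0.7,0,10, -0.3,0,0.5,0,10, 0,0,0,0,10]';  python3 -m pendant '[0,0,0,0,60, 0,0,0,0,60, 0,0,0,0,60]'; python3 -m pendant '[0,0,-30,0,60, 0,0,-40,0,60, 0,0,-40,0,100, 0,0,-20,0,100]'
python3 -m pendant '[-40,40,-20,0,100, -40,40,0,0,100, -40,40,0,0,100, 0,0,0,0,100]'
python3 - <<'E'
from h import *
out=[]
for n,(x0,y0) in {"scene":(196,228),"top":(200,188)}.items():
    im=r.capture(n); cv2.imwrite(f"pics/{n}3.png",im)
    out.append(cv2.resize(im[y0:y0+100,x0:x0+100],(400,400),interpolation=cv2.INTER_CUBIC))
cv2.imwrite("pics/crop3.png",np.hstack(out))
E
```

```text
time_s: 6.4
eef_pos: [0.4884, 0.1437, 0.0728]
tcp_rot: [[0.962, -0.275, -0.0], [-0.275, -0.962, -0.0], [-0.0, 0.0, -1.0]]
ft_force: [0.1, -0.6, -2.2]
gripper_width: 0.0238
grip_force: 8.0
time_s: 6.7
eef_pos: [0.4876, 0.1439, 0.0718]
tcp_rot: [[0.962, -0.275, -0.0], [-0.275, -0.962, -0.0], [-0.0, 0.0, -1.0]]
ft_force: [-1.8, 0.0, -2.2]
gripper_width: 0.0238
grip_force: 8.0
time_s: 7.0
eef_pos: [0.4881, 0.1439, 0.0721]
tcp_rot: [[0.961, -0.275, 0.001], [-0.275, -0.961, -0.0], [0.001, -0.0, -1.0]]
ft_force: [-0.2, 0.4, 0.1]
gripper_width: 0.043
grip_force: 0.0
time_s: 7.4
eef_pos: [0.4891, 0.1441, 0.2055]
tcp_rot: [[0.962, -0.275, 0.005], [-0.275, -0.962, 0.001], [0.005, -0.002, -1.0]]
ft_force: [0.1, -0.2, -0.1]
gripper_width: 0.0666
grip_force: 0.0
time_s: 7.8
eef_pos: [0.3534, 0.0712, 0.2179]
tcp_rot: [[0.961, -0.276, -0.004], [-0.276, -0.961, -0.001], [-0.004, 0.002, -1.0]]
ft_force: [-0.1, -0.0, -0.0]
gripper_width: 0.0915
grip_force: 0.0
```

View pics/crop3.png

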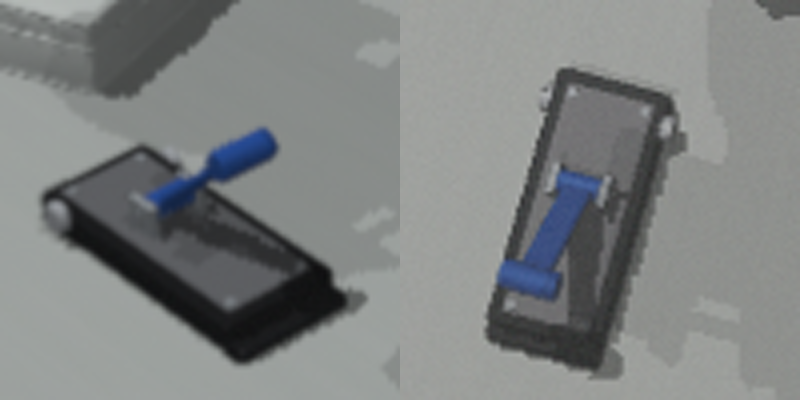

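Leg is out. Scene half: foot bar centre at (245,154), hinge at (172,193), near button at (58,214). Top half: foot at (129,280), hinge at (179,185), buttons at (146,97) and (267,124).

```bash
python3 - <<'E'
from h import *
f=lambda p,x0,y0:[x0+(p[0]+.5)/4-.5,y0+(p[1]+.5)/4-.5]
P={"foot":((245,154),(129,280)),"hinge":((172,193),(179,185)),"btnL":((58,214),(146,97)),"btnR":((191,172),(267,124)),
"s_topR":((141,157),(252,113)),"s_botL":((232,303),(109,303)), "s_botR":((303,267),(183,323))}
X={}
for k,(s,t) in P.items():
    X[k],g=tri(f(s,196,228),f(t,200,188)); print(k,np.round(X[k]*1e3,1),"gap",round(g*1e3,1))
C=[plane("top",f(p,200,188),.014)*1e3 for p in [(160,67),(278,97),(87,335),(200,370)]]
print(np.round(C,1)); a=(C[0]+C[1]-C[2]-C[3])/2; print("outline len,heading",np.linalg.norm(a),np.degrees(np.arctan2(a[1],a[0])),"centre",sum(C)/4)
a=X["hinge"]-X["foot"]; print("leg",np.linalg.norm(a),"pitch",np.degrees(np.arctan2(a[2],np.hypot(*a[:2]))))
a=X["btnR"]-X["btnL"]; print("btn",np.linalg.norm(a),"heading",np.degrees(np.arctan2(a[1],a[0]))+90,"mid",(X["btnR"]+X["btnL"])/2)
E
```

```text
foot [482.7 143.9  63.4] gap 4.1
hinge [526.5 131.2  23.5] gap 4.6
btnL [567.  148.4   9.5] gap 3.8
btnR [551.3  95.    3.7] gap 13.9
s_topR [560.4 103.7  11. ] gap 1.2
s_botL [478.7 162.1  12.2] gap 4.7
s_botR [470.  130.8  11.3] gap 5.2
[[580.6 142.9  14. ]
 [567.   92.6  14. ]
 [467.2 172.   14. ]
 [452.4 124.3  14. ]]
outline len,heading 117.96088938391935 -14.932951402355668 centre [516.8110155  132.95137199  14.        ]
leg 0.06062042081204835 pitch -41.18557520098005
btn 0.05597944012688283 heading -16.360655342235304 mid [0.55913857 0.121715   0.00660891]
```

Frame unmoved, heading −16°, and button midpoint at about (560.5, 121) mm. The leg is at its stop: it lifted the frame with a steady 2 N, and its friction is only 0.3 N. Next I go to the buttons.

```bash
python3 -m pendant '[37,-21,0,0,100, 37,-21,0,0,100, 37,-21,0,0,100, 37,-21,0,0,100, 37,-21,0,0,100]' 20; python3 -m pendant '[0,0,40,0,100, 0,0,45,0,100, 0,0,45,0,100, 0,0,30,0,100, 0,0,0,0,100]'; python3 -m pendant '[0,0,0,0,100]'
```

```text
time_s: 8.4
eef_pos: [0.5689, 0.1238, 0.218]
tcp_rot: [[0.962, -0.274, 0.001], [-0.274, -0.962, 0.0], [0.001, -0.0, -1.0]]
ft_force: [0.6, 0.0, 0.8]
gripper_width: 0.092
grip_force: 0.0
time_s: 8.9
eef_pos: [0.5639, 0.1229, 0.0536]
tcp_rot: [[0.962, -0.274, -0.009], [-0.274, -0.962, -0.001], [-0.008, 0.003, -1.0]]
ft_force: [0.2, 0.2, 0.5]
gripper_width: 0.0917
grip_force: 0.0
time_s: 9.0
eef_pos: [0.567, 0.1231, 0.0586]
tcp_rot: [[0.962, -0.274, 0.0], [-0.274, -0.962, -0.0], [0.0, -0.0, -1.0]]
ft_force: [-0.1, 0.2, 0.9]
gripper_width: 0.092
grip_force: 0.0
```

```bash
python3 -m pendant '[-6,3,0,0,100, 0,0,20,0,100, 0,0,15,0,100, 0,0,8,0,100, 0,0,2,0,100]'; python3 -m pendant '[0,0,0,0,100, 0,0,0,0,100]'; python3 -m pendant '[0,0,0,0,55, 0,0,0,0,55, 0,0,0,0,50, 0,0,0,0,50, 0,0,0,0,50]' 12; python3 -m pendant '[0,0,0,0,50, 0,0,0,0,50]' 12
```

```text
time_s: 9.5
eef_pos: [0.5596, 0.1214, 0.0142]
tcp_rot: [[0.962, -0.275, 0.001], [-0.275, -0.962, -0.0], [0.001, -0.0, -1.0]]
ft_force: [0.1, -0.2, 0.1]
gripper_width: 0.0917
grip_force: 0.0
time_s: 9.7
eef_pos: [0.5601, 0.1214, 0.0146]
tcp_rot: [[0.961, -0.275, 0.002], [-0.275, -0.961, 0.0], [0.002, -0.001, -1.0]]
ft_force: [-0.5, -0.3, 0.1]
gripper_width: 0.0916
grip_force: 0.0
time_s: 10.2
eef_pos: [0.5595, 0.1214, 0.0136]
tcp_rot: [[0.961, -0.275, 0.0], [-0.275, -0.961, 0.0], [0.0, -0.0, -1.0]]
ft_force: [-0.0, 0.5, 1.9]
gripper_width: 0.0574
grip_force: 12.0
time_s: 10.4
eef_pos: [0.5595, 0.1214, 0.0136]
tcp_rot: [[0.961, -0.275, 0.0], [-0.275, -0.961, 0.0], [0.0, -0.0, -1.0]]
ft_force: [-0.1, 0.1, 1.5]
gripper_width: 0.0576
grip_force: 12.0
```

Gripped at 57.6 mm, which is on the buttons. I'll now swing the frame up along the arc about its bottom edge.

```bash
python3 -m pendant '[-1,0,-9.4,0,50, -2,0,-9.2,0,50, -3,0,-9,0,50, -3.6,0,-8.6,0,50, -4.4,0,-8.2,0,50]' 15; python3 -m pendant '[-5,0,-7.8,0,50, -5.7,0,-7.3,0,50, -6.3,0,-6.8,0,50, -6.9,0,-6.2,0,50, 0,0,0,0,50]'
python3 - <<'E'
from h import *
im=r.capture("scene"); cv2.imwrite("pics/s4.png",cv2.resize(im[198:338,166:326],(480,420),interpolation=cv2.INTER_CUBIC))
E
```

```text
time_s: 10.9
eef_pos: [0.5456, 0.1253, 0.059]
tcp_rot: [[0.961, -0.275, 0.0], [-0.275, -0.961, -0.0], [0.0, -0.0, -1.0]]
ft_force: [-0.4, 0.5, -1.6]
gripper_width: 0.0577
grip_force: 15.0
time_s: 11.4
eef_pos: [0.5223, 0.1321, 0.087]
tcp_rot: [[0.962, -0.274, 0.001], [-0.274, -0.962, -0.0], [0.001, -0.0, -1.0]]
ft_force: [-0.7, -0.4, -2.1]
gripper_width: 0.0574
grip_force: 15.0
```

View pics/s4.png

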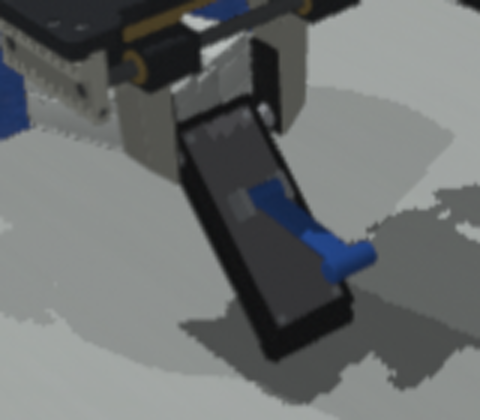

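The frame is swinging up at about 45° in the fingers. Its bottom edge is on or near the table at (310,335) in the crop, with the leg still out. Continuing to vertical.

```bash
python3 -m pendant '[-7.4,0,-5.6,0,50, -7.9,0,-5,0,50, -8.3,0,-4.2,0,50, -8.6,0,-3.5,0,50, -8.8,0,-2.7,0,50]'; python3 -m pendant '[-9,0,-2,0,50, -9,0,-1.1,0,50, -9,0,0,0,50, -9,0,0.5,0,50, 0,0,0,0,50]'; python3 -m pendant '[0,0,0,0,50, 0,0,0,0,50]'
python3 - <<'E'
from h import *
im=r.capture("scene"); cv2.imwrite("pics/s5.png",cv2.resize(im[198:338,166:326],(480,420),interpolation=cv2.INTER_CUBIC))
E
```

```text
time_s: 11.95
eef_pos: [0.4826, 0.1432, 0.1074]
tcp_rot: [[0.962, -0.275, -0.0], [-0.275, -0.962, -0.0], [-0.0, 0.0, -1.0]]
ft_force: [-0.2, 0.3, -2.5]
gripper_width: 0.0573
grip_force: 15.0
time_s: 12.45
eef_pos: [0.4474, 0.1532, 0.1095]
tcp_rot: [[0.962, -0.274, -0.001], [-0.274, -0.962, -0.0], [-0.001, 0.001, -1.0]]
ft_force: [-0.4, -0.5, -0.7]
gripper_width: 0.0576
grip_force: 15.0
time_s: 12.65
eef_pos: [0.4493, 0.1528, 0.1097]
tcp_rot: [[0.961, -0.275, 0.0], [-0.275, -0.961, -0.0], [0.0, -0.0, -1.0]]
ft_force: [0.8, -0.8, -2.1]
gripper_width: 0.0576
grip_force: 15.0
```

View pics/s5.png

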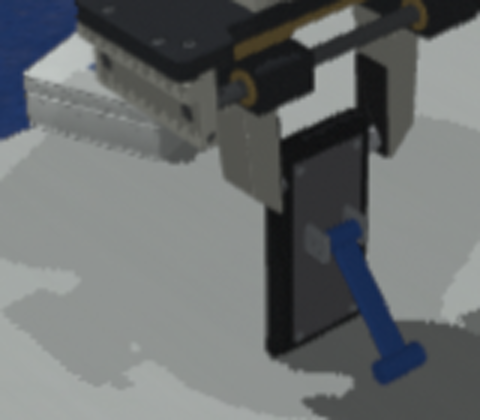

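Frame hangs upright with its bottom just at the table, back and leg toward the robot (foot at (398,362) in the crop). Now I lean it back.

```bash
python3 -m pendant '[-4,0,1.2,0,50, -5,0,0.6,0,50, -5,0,0.8,0,50, -5,0,1,0,50, 0,0,0,0,50]'; python3 -m pendant '[-5,0,1.3,0,50, 0,0,0,0,50]'
python3 - <<'E'
from h import *
im=r.capture("scene"); cv2.imwrite("pics/s6.png",cv2.resize(im[198:338,166:326],(480,420),interpolation=cv2.INTER_CUBIC))
E
```

```text
time_s: 13.2
eef_pos: [0.4297, 0.1583, 0.1059]
tcp_rot: [[0.962, -0.274, -0.001], [-0.274, -0.962, -0.0], [-0.001, 0.0, -1.0]]
ft_force: [-0.4, 0.1, -1.7]
gripper_width: 0.0577
grip_force: 15.0
time_s: 13.4
eef_pos: [0.4252, 0.1597, 0.1047]
tcp_rot: [[0.962, -0.275, -0.0], [-0.275, -0.962, -0.0], [-0.0, 0.0, -1.0]]
ft_force: [0.2, 0.2, -1.5]
gripper_width: 0.0579
grip_force: 15.0
```

View pics/s6.png

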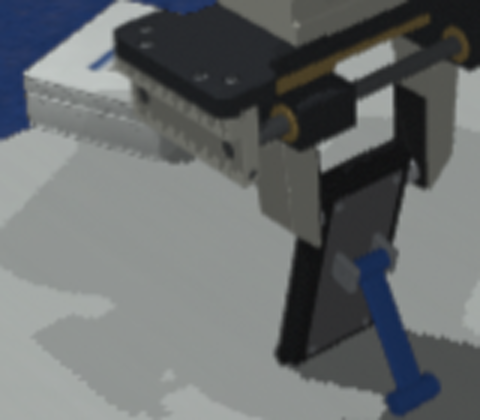

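It is leaning back with the bottom edge held at (285,355) in the crop and the foot near the table. I'll finish the lean in small steps, watching the force.

```bash
python3 -m pendant '[-4,0,1.2,0,50, -3,0,1,0,50, 0,0,0,0,50, 0,0,0,0,50]'; python3 -m pendant '[-2,0,0.8,0,50, -1.5,0,0.6,0,50, 0,0,0,0,50, 0,0,0,0,50]';  python3 -m pendant '[-0.5,0,0.8,0,50, 0,0,0,0,50, 0,0,0,0,50]'
python3 - <<'E'
from h import *
o=r.get_obs(); print(o["ft_force"],o["eef_pos"])
im=r.capture("scene"); cv2.imwrite("pics/s7.png",cv2.resize(im[198:338,166:326],(480,420),interpolation=cv2.INTER_CUBIC))
E
```

```text
time_s: 13.85
eef_pos: [0.419, 0.1614, 0.1025]
tcp_rot: [[0.962, -0.275, -0.0], [-0.275, -0.962, -0.0], [-0.0, 0.0, -1.0]]
ft_force: [0.2, 0.4, -1.4]
gripper_width: 0.0573
grip_force: 15.0
time_s: 14.25
eef_pos: [0.4162, 0.1624, 0.1015]
tcp_rot: [[0.961, -0.275, 0.001], [-0.275, -0.961, 0.0], [0.001, -0.0, -1.0]]
ft_force: [1.3, -0.8, 4.6]
gripper_width: 0.0576
grip_force: 15.0
time_s: 14.55
eef_pos: [0.4161, 0.1626, 0.1014]
tcp_rot: [[0.962, -0.275, 0.002], [-0.275, -0.962, 0.0], [0.002, -0.001, -1.0]]
ft_force: [-1.0, -1.7, 11.7]
gripper_width: 0.0571
grip_force: 15.0
[-0.98353951 -1.73193676 11.7352616 ] [0.4161416  0.16262039 0.10136631]
```

View pics/s7.png

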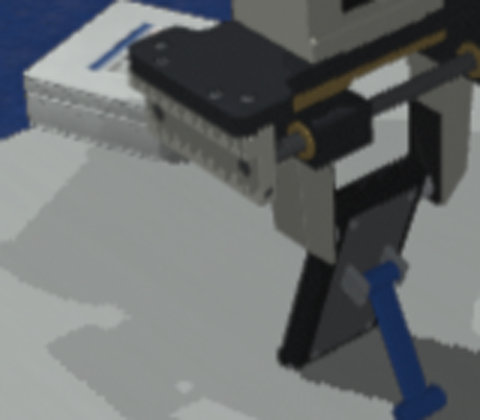

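The foot bar is now down at (418,400) in the crop and the table carries the frame (+11.7 N). I'll relieve the pressing, then open evenly and rise.

```bash
python3 -m pendant '[0.3,0,-0.8,0,50, 0,0,0,0,50]'; python3 -m pendant '[0,0,-0.5,0,50, 0,0,0,0,50, 0,0,0,0,50]' 5; python3 -m pendant '[0,0,0,0,66, 0,0,0,0,68, 0,0,0,0,75, 0,0,0,0,85, 0,0,0,0,95]'; python3 -m pendant '[0,0,0,0,95, 0,0,-10,0,95, 0,0,-20,0,95, 0,0,-40,0,95, 0,0,-45,0,95]';  python3 -m pendant '[0,0,-40,0,95, -20,40,0,0,95, -20,45,0,0,95, 0,45,0,0,95, 0,0,0,0,95]'
python3 - <<'E'
from h import *
s=r.capture("scene");t=r.capture("top")
cv2.imwrite("pics/s8.png",np.hstack([cv2.resize(s[218:338,186:306],(400,400),interpolation=cv2.INTER_CUBIC),cv2.resize(t[188:318,200:330],(400,400),interpolation=cv2.INTER_CUBIC)]))
E
```

```text
time_s: 14.8
eef_pos: [0.4158, 0.1626, 0.1015]
tcp_rot: [[0.961, -0.275, 0.001], [-0.275, -0.961, 0.0], [0.001, -0.001, -1.0]]
ft_force: [0.3, -0.2, 6.0]
gripper_width: 0.0575
grip_force: 15.0
time_s: 15.1
eef_pos: [0.4154, 0.1625, 0.1015]
tcp_rot: [[0.961, -0.275, -0.0], [-0.275, -0.961, 0.0], [-0.0, 0.0, -1.0]]
ft_force: [0.5, -0.1, 2.3]
gripper_width: 0.0579
grip_force: 5.0
time_s: 15.6
eef_pos: [0.4154, 0.1624, 0.1016]
tcp_rot: [[0.961, -0.275, -0.0], [-0.275, -0.961, -0.0], [-0.0, 0.0, -1.0]]
ft_force: [0.3, -0.6, 0.7]
gripper_width: 0.0805
grip_force: 0.0
time_s: 16.1
eef_pos: [0.4147, 0.1623, 0.2179]
tcp_rot: [[0.961, -0.275, -0.002], [-0.275, -0.961, -0.001], [-0.002, 0.001, -1.0]]
ft_force: [1.5, 0.4, 0.7]
gripper_width: 0.0873
grip_force: 0.0
time_s: 16.6
eef_pos: [0.3398, 0.0449, 0.2576]
tcp_rot: [[0.96, -0.28, 0.001], [-0.28, -0.96, -0.002], [0.002, 0.001, -1.0]]
ft_force: [1.2, -0.4, -0.2]
gripper_width: 0.0871
grip_force: 0.0
```

View pics/s8.png

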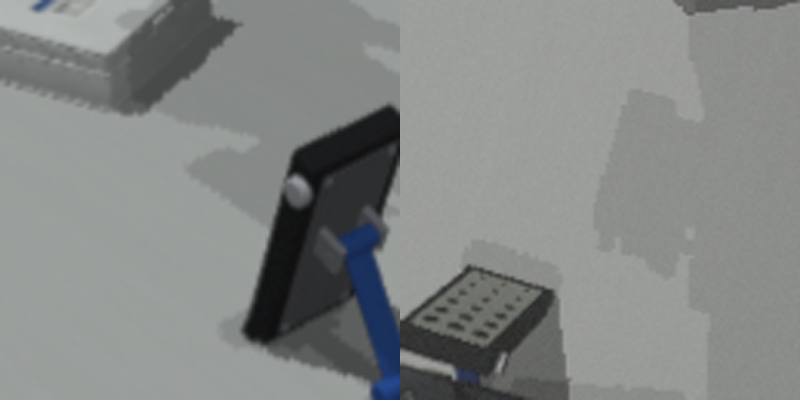

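The frame stands on its open leg with the foot at (388,385) in the crop, chart side facing away from the robot, and the gripper is clear of it.

```bash
python3 -c "
from cell import r
print(r.hand_in())"
```

```text
the job is handed in; nothing more can be done
None
```

The blue-legged chart stands upright, leaning back on its fully opened leg; the yellow one was left alone, and the job was handed in at about 17 s (no verdict was returned).

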